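Load the hallway lantern and hold its cap at the test position

TASK

Slide the battery tray, with its two batteries in it, fully home into the slot of the lantern. Then drop the pinned cap into the round collar on top of the lantern until its disc sits on the collar, and twist it clockwise (seen from above) to the test position, half-way to the lock (about 45 degrees from where it went in); do not let it click into the lock. The cap is sprung and would turn back, so finish while still gripping it and holding it there; leave the other things on the bench alone.

Things in the scene. Friction and masses are not known exactly. Their poses are not given: they have to be found in the camera images.
- lantern: Grey plastic lantern fixed to the bench: a box 160 mm long (its x), 100 wide (y), 48 high, with a round tower on top (84 mm across, aluminium collar, top face 90 mm above the bench). Origin: centre of the underside, on the bench. Its -x end has the battery slot; a lens is on the +x end; z up. It does not move.
- bay (a point): Middle of the mouth of the lantern's battery slot, in the plane of its end face, 80 mm along the lantern's -x from its origin, 19 mm up; axes as the lantern's. The opening is 68 mm wide and 38 high and starts at the bench itself (no sill, no floor); it runs 80 mm deep along the lantern's +x. The roof over it is 10 mm thick.
- socket (a point): Centre of the collar's mouth, on its top face, 90 mm up, 30 mm along the lantern's +x from its origin; axes as the lantern's. Round hole 48 mm across, with two notches 15 mm wide along the lantern's +x and -x, to 36 mm from the centre; collar 6 thick. Below, pairs of brass posts (14 mm gap) take the cap's pins and turn with them. Dark ticks on the tower's side mark 45 degrees clockwise.
- tray: Battery tray on the bench, 0.23 kg loaded: black box 60 x 60 mm, 18 high, walls 3, grey front plate at its -x end (80 wide, 5 thick, 46 high), upright tab before it. Origin: centre of the box's underside; x points from tab to box, z up. Drags easily by the tab. Goes box first along the lantern's +x; home, the plate meets the end face, origin 50 mm along the lantern's -x from its origin.
- tray_tab (a point): Grip point on the tray's upright tab, 56 mm along the tray's -x from its origin, 34 mm above its underside; axes as the tray's. The tab is 12 mm thick (tray's y), 36 mm long (x, from 35 to 71 mm before the tray's origin), and reaches from 3 to 51 mm above the bench.
- cell0: Battery, cylinder 26 mm across and 49 long, lying loose in the tray along the tray's x, on its -y side. Origin: under its middle.
- cell1: The same, on the tray's +y side.
- cap: Loose cap standing on its plug, 65 mm high, 0.12 kg. Origin: centre of the plug's underside; z up. Plug 44 mm across (34 at the foot, taper 8 high), 27 high; two opposite pins 9 mm thick along x and -x, axis 14.5 up, ends 31 from the centre; disc 76 across, from 27 to 35 up. Same after a half turn. Enters with its x along the lantern's; seated, origin 63 mm above the bench; turned, it can rise 2 mm.
- cap_bar (a point): Middle of the cap's black grip bar, 50 mm above the cap's origin; axes as the cap's. The bar is 56 mm long (cap's x, the same line as the pins), 14 mm thick (y), and reaches from 35 to 65 mm above the cap's origin.
- ring (a joint): Turn of the sprung post ring under the collar, rad: 0 at rest (posts in line with the notches), grows as the seated cap is twisted clockwise seen from above. Lags the cap by about 0.1 of play: cap turned 0.785 (test position) reads about 0.7. A spring, 0.024 N m + 0.06 N m/rad, turns it back. Sprung balls make the lock click: felt from about 1.0, locked past 1.2, stop at 1.5.
- saucer: Bystander: white porcelain saucer, 124 mm across, 18 high. Origin under its centre.
- pebble: Bystander: flat glass pebble, 30 mm across, 12 high. Origin under its centre.
- key_tag: Bystander: orange plastic key tag 55 x 30 x 5 mm with a steel ring. Origin under its centre.
- flashlight: Bystander: black flashlight lying along its x, 125 mm long, 34 mm thick at the head. Origin on the bench under its middle.
- clip: Bystander: steel lever clip 50 x 100 mm, about 25 high. Origin under its centre.

How it is judged:
By the outcome, as a careful person would: the job done as asked, in the order asked, and still so for the second after the job is handed in, while the arm keeps its last pose, push and grip.
It also fails if it takes over 58 s, if anything falls off the work surface, if the arm or the gripper's body presses on something with over 40 N, if the wrist force passes 120 N, or if a joint passes its speed limit or range.

ROBOT

A 7-joint arm with a two-finger parallel gripper is mounted at the origin on the work surface. World frame = base frame: x ahead of the robot, y to its left, z up, the work surface at z = 0. Lengths are in m, angles in rad, forces in N, time in s.
With the tool pointing down it reaches from about 0.4 to 0.85 m from the base axis. Payload 10.4 kg.
Tool frame: the origin (TCP) lies between the finger pads; the fingertips stand 11 mm ahead of it and the grasp point (between the pads) lies 8 mm behind it (tip_reach is the distance from the TCP to the fingertips, in m); z points along the fingers, y is the line along which they close (so a half turn about z gives the same grasp; the last joint's range is limited). The gripper opens to 85 mm and grips with 20 to 120 N. Pads are 22 mm wide; open, the fingers measure 114 mm over their backs; the gripper's body (76 mm by 85 mm) begins 54 mm behind the grasp point. The pads swing forward as they close: fully open they stand 13 mm farther back than shut.
Start: joints at [1.315, 0.332, -0.065, 1.46, 0.022, 1.35, -0.088], TCP at [0.144, -0.608, 0.242] pointing down, gripper open.
Joint ranges: [-2.6, 2.6], [-0.5, 2.12], [-1.47, 1.34], [0.16, 2.42], [-1.27, 4.41], [0.06, 2.06], [-2.6, 2.6]. Speed limits (rad/s): [2.22, 2.22, 2.79, 2.79, 3.14, 3.14, 3.14].

INTERFACE

Orientations are given as a unit quaternion [x, y, z, w].
In Python, from workcell import * gives the robot as it stands.
- The arm moves only by the shell command python3 -m inch 'ROWS' [OPENING] [FORCE]. ROWS is JSON, a list of rows, each an object with "slide": the shift along the world's x, y, z in m, a list of three; "yaw": the turn about the world's z in rad. A call has 1 to 20 rows; each row is the pose to reach, as a shift and turn from the pose commanded when the call began; what a row does not reach only later rows make up. A row lasts 1/12 s, in which the tool goes at most 41.7 mm and 7.16 degrees, less where a joint would pass 70% of its speed; a pose out of reach is approached as far as the arm can. A call with a gripper value outside its range is refused whole. OPENING is the closure in counts, from 0 (fully open) to 255 (shut), set as the call begins (- or left out, the last holds). The fingers move at their own pace and stop on an object; FORCE is the grip in N (left out, the last holds). Time passes only in rows, so rows that repeat a pose let the fingers close. It gives the time, the measured TCP pose, the force, the opening and the grip force at its end, in the units of the state.
- get_obs(): the state, without advancing time (a new reading comes with each control period).
- camera(name): name is "scene" or "top" or "wrist"; returns a dict with "frame" (384x512x3 uint8, red, green, blue), "fx", "fy", "cx", "cy" (pixels), "k1" (the pictures are not rectified: a ray, as slopes to the right and down, at radius r is drawn at 1 + k1 r^2 times it, then the intrinsics apply), "extrinsics" (4x4, takes a point from world to camera coordinates). Camera axes: x right, y down, z forward; pixel columns grow to the right and rows downward; lengths in m; the calibration is good to about 2 mm. A picture is of the moment at which its call begins. There is no depth.
- hand_in(): hands the job in; it is judged then, once.
The state is a dict: "clock": time; "joint_pos": joint angles; "joint_velocities": joint speeds; "tau": joint torques, N m; "position": TCP position; "ee_rot": TCP orientation; "ft_force": force on the tool from outside, world axes, zero at the start; "torque": the same for the moment, N m; "grip_width": opening from 0.0 (shut) to 1.0 (fully open); "grasp_force": force on a finger pad.
Only numpy, scipy, OpenCV 4.12 (cv2) and the standard library are available. Lean on these libraries where they do the work, as an engineer would, in place of code of your own. Each camera call takes 0.05 s, during which the arm holds its last target. There are 200 camera calls.

## Working session

There is one attempt and no reset: what is moved stays moved. The work goes in short steps, Python scripts to look and compute and a shell command to move; the robot and the scene stay as the last step left them, time stands still between calls to the robot, and variables do not carry over. Pictures are saved under pics/ and viewed, at most 10 in all, crops included, and the job is handed in when it is done.

```bash
ls; mkdir -p pics; python3 - <<'E'
from workcell import *
import cv2
o=get_obs();print({k:o[k] for k in('clock','position','ee_rot','grip_width','ft_force')})
for n in('top','scene'):
    c=camera(n);print(n,c['fx'],c['fy'],c['cx'],c['cy'],c['k1'],c['extrinsics'])
    cv2.imwrite(f'pics/{n}0.png',cv2.resize(c['frame'][:,:,::-1],(768,576),interpolation=cv2.INTER_CUBIC))
E
```

```text
pics
{'clock': 0.0, 'position': array([ 0.14412297, -0.6077664 ,  0.24150371]), 'ee_rot': array([ 9.93229850e-01,  1.16163411e-01, -1.08140249e-04, -7.18240533e-04]), 'grip_width': 1.001635425213822, 'ft_force': array([-0.36652269, -0.50960062, -0.54610854])}
top 351.6305903554739 351.6305903554739 258.087685147762 194.013602120089 -0.09602452036619755 [[ 0.00595077 -0.99988578  0.01389304  0.06056855]
 [-0.99233382 -0.00761975 -0.12335124  0.63630807]
 [ 0.12344301 -0.0130525  -0.99226582  0.69080825]
 [ 0.          0.          0.          1.        ]]
scene 409.52830447325385 409.52830447325385 255.3408214774035 193.46250111349394 0.015406142926489046 [[-0.36505819  0.93096602  0.00589847  0.18617502]
 [ 0.69014776  0.27486797 -0.66943533 -0.36658405]
 [-0.62484285 -0.24031204 -0.74284692  1.54885126]
 [ 0.          0.          0.          1.        ]]
```

View pics/top0.png

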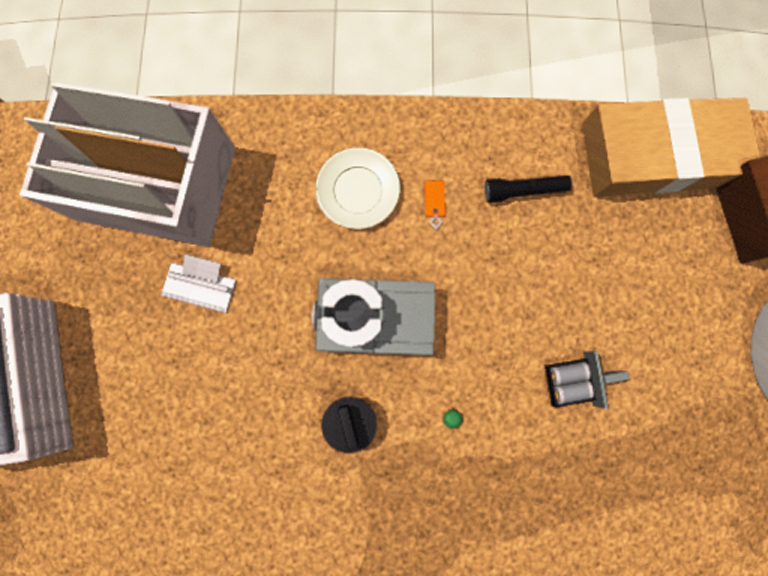

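View pics/scene0.png

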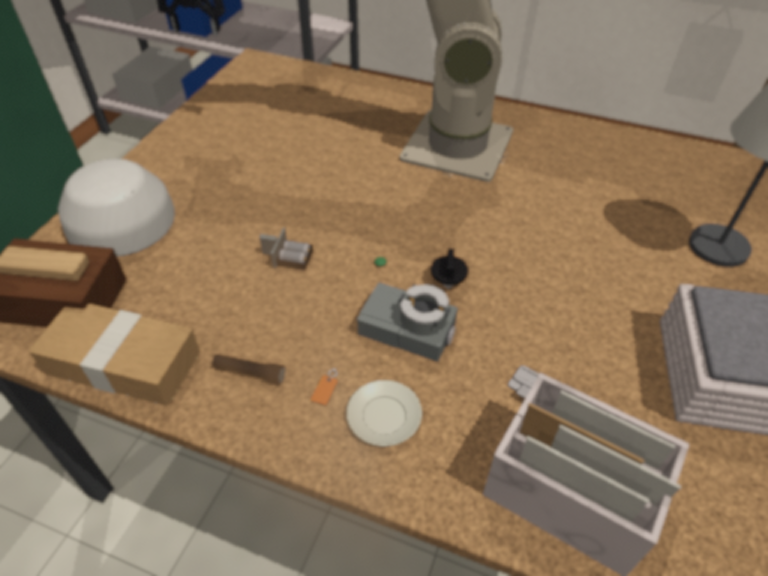

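The top picture has the lantern box at about (317–435, 280–354) with its collar at (352,313), so its slot end points image-right (world −y). The cap is at (349,425), the tray at (575,380) with its tab at (615,377), and the pebble at (452,418). The scene picture agrees. Next I'll enlarge the top view for finer pixels.

```bash
cat > h.py <<'E'
import numpy as np, cv2
from workcell import *
def ray(c,uv):
    K=np.array([[c['fx'],0,c['cx']],[0,c['fy'],c['cy']],[0,0,1]])
    p=cv2.undistortPoints(np.array(uv,float).reshape(-1,1,2),K,np.array([c['k1'],0,0,0.]))[:,0]
    E=c['extrinsics'];R,t=E[:3,:3],E[:3,3]
    return -R.T@t, np.c_[p,np.ones(len(p))]@R
def onz(c,uv,z):
    o,d=ray(c,uv); z=np.broadcast_to(z,len(d))
    return o+d*((z-o[2])/d[:,2])[:,None]
def proj(c,P):
    E=c['extrinsics'];q=np.asarray(P,float).reshape(-1,3)@E[:3,:3].T+E[:3,3];s=q[:,:2]/q[:,2:]
    s=s*(1+c['k1']*(s**2).sum(1,keepdims=True))
    return s*c['fx']+[c['cx'],c['cy']]
E
python3 - <<'E'
from h import *
c=camera('top');f=c['frame'][:,:,::-1]
a=f[180:310,200:300];b=f[225:280,355:425]
A=cv2.resize(a,None,fx=4.5,fy=4.5,interpolation=cv2.INTER_CUBIC);B=cv2.resize(b,None,fx=4.5,fy=4.5,interpolation=cv2.INTER_CUBIC)
im=np.zeros((A.shape[0],A.shape[1]+B.shape[1],3),np.uint8);im[:,:450]=A;im[:B.shape[0],450:]=B
cv2.imwrite('pics/crop.png',im)
g=onz(c,np.array([[317,280],[435,281],[434,354],[317,352],[352,313],[349,425],[342,407],[357,443],[628,375],[604,378],[593,352],[604,406],[452,418]])/1.5,[.048]*4+[.09,.035,.065,.065,.051,.051,.046,.046,.01])
print(g.round(4))
E
```

```text
[[ 6.492e-01  1.612e-01  4.800e-02]
 [ 6.491e-01 -6.000e-04  4.800e-02]
 [ 5.495e-01  1.200e-03  4.800e-02]
 [ 5.512e-01  1.591e-01  4.800e-02]
 [ 6.009e-01  1.103e-01  9.000e-02]
 [ 4.529e-01  1.155e-01  3.500e-02]
 [ 4.798e-01  1.232e-01  6.500e-02]
 [ 4.337e-01  1.032e-01  6.500e-02]
 [ 5.206e-01 -2.668e-01  5.100e-02]
 [ 5.168e-01 -2.322e-01  5.100e-02]
 [ 5.524e-01 -2.198e-01  4.600e-02]
 [ 4.785e-01 -2.332e-01  4.600e-02]
 [ 4.599e-01 -2.800e-02  1.000e-02]]
```

View pics/crop.png

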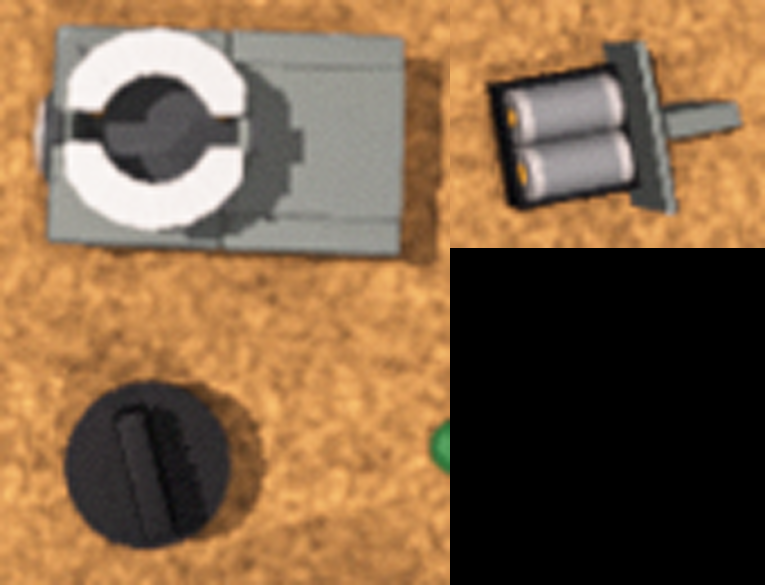

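```bash
python3 - <<'E'
from h import *
c=camera('top')
def L(p,z,off=(200,180)): return onz(c,(np.array(p,float)+.5)/4.5-.5+np.array(off),z)[:,:2]
l=L([[58,27],[405,37],[400,256],[48,242]],.048);print('lan',l.round(4),l.mean(0).round(4))
for a,b in((1,0),(2,3)): d=l[a]-l[b];print(np.linalg.norm(d),np.degrees(np.arctan2(-d[1],-d[0])))
for a,b in((0,3),(1,2)): d=l[a]-l[b];print(np.linalg.norm(d),np.degrees(np.arctan2(d[1],d[0])))
print('collar',L([[155,129],[66,129],[246,129],[155,28],[155,230]],.09).round(4))
print('cap disc',L([[148,464],[65,464],[230,464],[148,380],[148,548]],.035).round(4))
b=L([[130,412],[160,538]],.065);print('bar',b.round(4),b.mean(0),np.degrees(np.arctan2(*(b[0]-b[1])[::-1])))
t=L([[741-450,115],[668-450,121]],.051,(355,225));d=t[1]-t[0];print('tab',t.round(4),t.mean(0),np.linalg.norm(d),np.degrees(np.arctan2(*d[::-1])))
p=L([[644-450,42],[672-450,212]],.046,(355,225));d=p[0]-p[1];print('plate',p.round(4),p.mean(0),np.linalg.norm(d),np.degrees(np.arctan2(*d[::-1])))
w=L([[489-450,85],[513-450,210]],.018,(355,225));d=w[0]-w[1];print('front',w.round(4),w.mean(0),np.linalg.norm(d),np.degrees(np.arctan2(*d[::-1])))
from scipy.spatial.transform import Rotation as R
print(R.from_quat(get_obs()['ee_rot']).as_matrix().round(3))
E
```

```text
lan [[6.514e-01 1.588e-01]
 [6.481e-01 2.000e-04]
 [5.485e-01 2.900e-03]
 [5.537e-01 1.613e-01]] [0.6004 0.0808]
0.15865800166416286 88.78412967788641
0.15849573184313295 88.11042461904468
0.09774920958565342 -1.4463209391868348
0.09961363785766768 -1.5416452352950611
collar [[0.6016 0.1115]
 [0.6013 0.1495]
 [0.6019 0.0727]
 [0.6451 0.1121]
 [0.5587 0.1109]]
cap disc [[0.4541 0.1158]
 [0.4538 0.1534]
 [0.4543 0.0788]
 [0.4918 0.1163]
 [0.4166 0.1154]]
bar [[0.4802 0.1222]
 [0.4263 0.1086]] [0.45320263 0.11539952] 14.174671981224682
tab [[ 0.5202 -0.2681]
 [ 0.5178 -0.2331]] [ 0.51904105 -0.2505626 ] 0.03509080983888253 93.94559459051217
plate [[ 0.5538 -0.2249]
 [ 0.4763 -0.2359]] [ 0.51505773 -0.23043009] 0.0783168022591668 8.057918069837056
front [[ 0.534  -0.1601]
 [ 0.4754 -0.1704]] [ 0.50469669 -0.16526022] 0.05950176447545099 10.025587036921047
[[ 0.973  0.231 -0.   ]
 [ 0.231 -0.973  0.001]
 [-0.    -0.001 -1.   ]]
```

The geometry checks out: lantern 159×98 mm, yaw about 88.5°, centre (0.600, 0.081). The tray yaw is about 99° with the tab at (0.518, −0.250), and the cap is at (0.454, 0.1155) with its bar at 14°. Now I'll move above the tab.

```bash
python3 -m inch '[{"slide":[0.03,0.03,0],"yaw":0.1},{"slide":[0.06,0.06,0],"yaw":0.22},{"slide":[0.09,0.085,0],"yaw":0.34},{"slide":[0.115,0.11,0],"yaw":0.46},{"slide":[0.14,0.135,0],"yaw":0.58},{"slide":[0.165,0.16,0],"yaw":0.7},{"slide":[0.19,0.185,-0.01],"yaw":0.82},{"slide":[0.215,0.21,-0.02],"yaw":0.94},{"slide":[0.24,0.235,-0.03],"yaw":1.06},{"slide":[0.265,0.26,-0.045],"yaw":1.18},{"slide":[0.29,0.285,-0.06],"yaw":1.3},{"slide":[0.32,0.31,-0.075],"yaw":1.4},{"slide":[0.35,0.335,-0.09],"yaw":1.494},{"slide":[0.374,0.358,-0.1],"yaw":1.494},{"slide":[0.374,0.358,-0.1],"yaw":1.494},{"slide":[0.374,0.358,-0.1],"yaw":1.494},{"slide":[0.374,0.358,-0.1],"yaw":1.494}]' 0 40
python3 - <<'E'
from h import *
c=camera('wrist');cv2.imwrite('pics/w1.png',cv2.resize(c['frame'][:,:,::-1],None,fx=1.5,fy=1.5))
o=get_obs();print(o['position'],o['ee_rot'],o['ft_force'])
Z=99; x=np.array([np.cos(np.radians(Z)),np.sin(np.radians(Z)),0]);O=np.array([.5094,-.195,0])
for k,z in((-.035,.051),(-.071,.051),(.03,.018)): print(k,proj(c,O+k*x+[0,0,z])*1.5)
E
```

```text
clock: 1.62
position: [0.5179, -0.2505, 0.1421]
ee_rot: [0.65, 0.76, -0.0, -0.0]
ft_force: [-0.3, -0.8, 0.1]
grip_width: 1.002
grasp_force: 0.0
[ 0.51763922 -0.25124918  0.1424381 ] [ 6.50429372e-01  7.59566674e-01 -3.01504836e-04  9.52678227e-05] [-0.35149906 -0.4089725  -0.28854171]
-0.035 [[381.35789975 263.42287371]]
-0.071 [[381.45794982 325.83171203]]
0.03 [[381.14684703 138.89696587]]
```

View pics/w1.png

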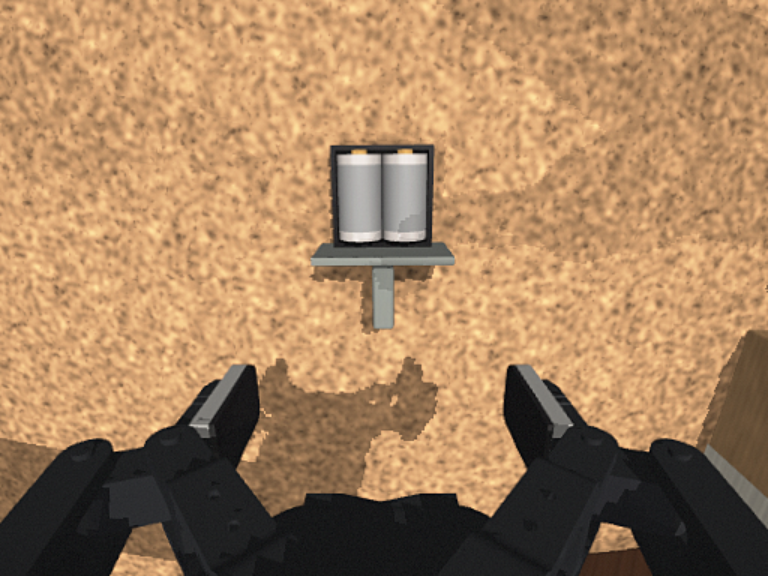

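The wrist view shows the tray square to the gripper, with the tab at (383, 265–328) against a prediction of (381, 263–326). That is good to about 1 mm. Descend and grip.

```bash
python3 -m inch '[{"slide":[0,0,-0.03],"yaw":0},{"slide":[0,0,-0.06],"yaw":0},{"slide":[0,0,-0.085],"yaw":0},{"slide":[0,0,-0.105],"yaw":0},{"slide":[0,0,-0.115],"yaw":0},{"slide":[0,0,-0.115],"yaw":0}]' 60 && python3 -m inch '[{"slide":[0,0,0],"yaw":0},{"slide":[0,0,0],"yaw":0},{"slide":[0,0,0],"yaw":0},{"slide":[0,0,0],"yaw":0},{"slide":[0,0,0],"yaw":0},{"slide":[0,0,0],"yaw":0},{"slide":[0,0,0],"yaw":0},{"slide":[0,0,0],"yaw":0},{"slide":[0,0,0],"yaw":0},{"slide":[0,0,0],"yaw":0}]' 255 40
```

```text
clock: 2.17
position: [0.5164, -0.2509, 0.0256]
ee_rot: [0.651, 0.759, -0.001, -0.001]
ft_force: [-0.2, -0.2, 0.4]
grip_width: 0.762
grasp_force: 0.0
clock: 3.0
position: [0.5188, -0.2506, 0.0285]
ee_rot: [0.65, 0.76, 0.0, 0.001]
ft_force: [-2.4, -1.1, 7.4]
grip_width: 0.135
grasp_force: 40.9
```

```bash
python3 -m inch '[{"slide":[0.004,0.005,0],"yaw":-0.01},{"slide":[0.012,0.015,0],"yaw":-0.03},{"slide":[0.02,0.025,0],"yaw":-0.05},{"slide":[0.029,0.036,0],"yaw":-0.07},{"slide":[0.038,0.047,0],"yaw":-0.09},{"slide":[0.047,0.058,0],"yaw":-0.115},{"slide":[0.056,0.069,0],"yaw":-0.14},{"slide":[0.064,0.08,0],"yaw":-0.16},{"slide":[0.071,0.088,0],"yaw":-0.175},{"slide":[0.075,0.093,0],"yaw":-0.183},{"slide":[0.076,0.094,0],"yaw":-0.183},{"slide":[0.076,0.094,0],"yaw":-0.183},{"slide":[0.076,0.094,0],"yaw":-0.183}]'
python3 - <<'E'
from h import *
c=camera('wrist');cv2.imwrite('pics/w2.png',cv2.resize(c['frame'][:,:,::-1],None,fx=1.5,fy=1.5))
Z=88.5; x=np.array([np.cos(np.radians(Z)),np.sin(np.radians(Z)),0]);y=np.array([-x[1],x[0],0]);O=np.array([.6004,.0808,0])
for k,m,z in((-.08,.05,.048),(-.08,-.05,.048),(-.08,0.034,.0),(-.08,-.034,.0)): print(k,m,proj(c,O+k*x+m*y+[0,0,z])*1.5)
o=get_obs();g=o['position'];print(g,o['ft_force'])
for k,m,z in((.026,.04,.046),(.026,-.04,.046),(.086,.03,.018),(.086,-.03,.018)): print('tray',proj(c,[g[0],g[1],0]+k*x+m*y+[0,0,z])*1.5)
E
```

```text
clock: 4.08
position: [0.595, -0.1562, 0.0285]
ee_rot: [0.717, 0.698, 0.0, 0.001]
ft_force: [-1.0, -0.1, 5.4]
grip_width: 0.136
grasp_force: 40.6
-0.08 0.05 [[ 151.32842263 -208.90008715]]
-0.08 -0.05 [[ 600.41439886 -210.27456668]]
-0.08 0.034 [[ 271.05689763 -100.89765759]]
-0.08 -0.034 [[ 483.03141467 -101.31286203]]
[ 0.59505568 -0.15617837  0.02847976] [ 0.91568249 -0.20532141  5.51533306]
tray [[242.78105815 336.05863027]]
tray [[518.03761292 335.57873948]]
tray [[284.42341198 123.44687264]]
tray [[475.70760957 123.17807487]]
```

View pics/w2.png

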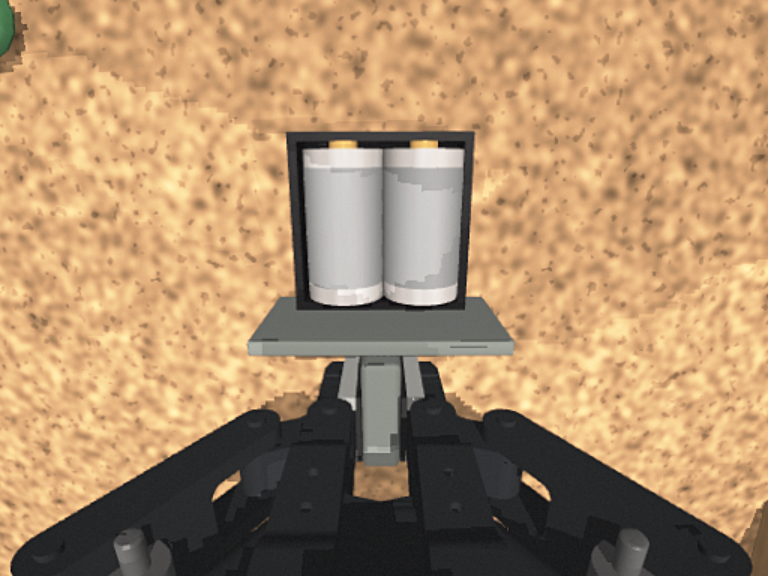

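The wrist view shows the tray straight and centred in the grip, with its front at (287–474, 133). Both batteries are seated. Push in, watching the force.

```bash
python3 -m inch '[{"slide":[0,0.008,0],"yaw":0},{"slide":[0.0005,0.02,0],"yaw":0},{"slide":[0.001,0.035,0],"yaw":0},{"slide":[0.001,0.05,0],"yaw":0},{"slide":[0.0015,0.06,0],"yaw":0},{"slide":[0.002,0.068,0],"yaw":0},{"slide":[0.002,0.076,0],"yaw":0},{"slide":[0.002,0.084,0],"yaw":0},{"slide":[0.0025,0.092,0],"yaw":0},{"slide":[0.0025,0.1,0],"yaw":0},{"slide":[0.0025,0.1,0],"yaw":0}]'; python3 - <<'E'
from h import *
c=camera('top');cv2.imwrite('pics/t2.png',cv2.resize(c['frame'][170:270,200:340,::-1],None,fx=5,fy=5,interpolation=cv2.INTER_CUBIC))
E
```

```text
clock: 5.05
position: [0.5976, -0.0551, 0.0284]
ee_rot: [0.716, 0.698, 0.001, 0.001]
ft_force: [0.8, 1.9, 4.0]
grip_width: 0.137
grasp_force: 40.5
```

View pics/t2.png

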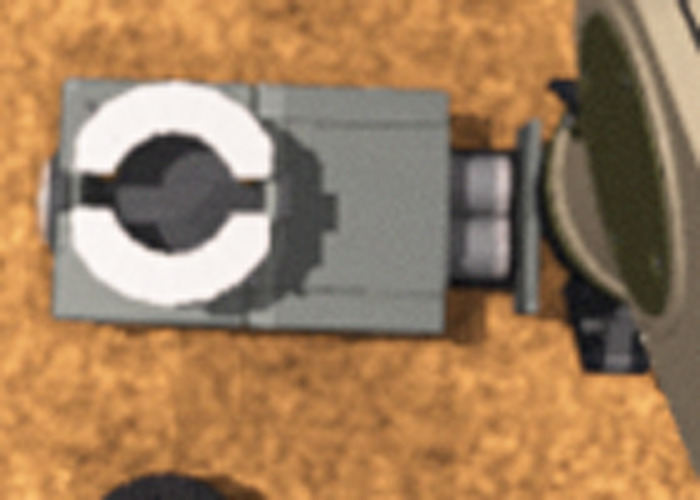

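The top view shows the tray box inside the mouth at column 447, centred, with the plate at columns 518–540 still about 30 mm out. The force is low. Push home.

```bash
python3 -m inch '[{"slide":[0.0002,0.008,0],"yaw":0},{"slide":[0.0005,0.016,0],"yaw":0},{"slide":[0.0005,0.022,0],"yaw":0},{"slide":[0.0005,0.027,0],"yaw":0},{"slide":[0.001,0.03,0],"yaw":0},{"slide":[0.001,0.032,0],"yaw":0},{"slide":[0.001,0.033,0],"yaw":0},{"slide":[0.001,0.033,0],"yaw":0}]'
```

```text
clock: 5.77
position: [0.5987, -0.0251, 0.0285]
ee_rot: [0.717, 0.697, 0.0, 0.001]
ft_force: [-0.4, -4.4, 8.6]
grip_width: 0.138
grasp_force: 41.1
```

```bash
python3 -m inch '[{"slide":[0,0.001,0],"yaw":0},{"slide":[0,0.002,0],"yaw":0},{"slide":[0,0.002,0],"yaw":0},{"slide":[0,0.002,0],"yaw":0}]'
```

```text
clock: 6.1
position: [0.5988, -0.0233, 0.0285]
ee_rot: [0.717, 0.697, 0.0, 0.001]
ft_force: [0.5, -6.0, 8.1]
grip_width: 0.135
grasp_force: 41.1
```

```bash
python3 -m inch '[{"slide":[0,0.001,0],"yaw":0},{"slide":[0,0.002,0],"yaw":0},{"slide":[0,0.003,0],"yaw":0},{"slide":[0,0.003,0],"yaw":0},{"slide":[0,0.003,0],"yaw":0}]'; python3 - <<'E'
from h import *
c=camera('top');cv2.imwrite('pics/t3.png',cv2.resize(c['frame'][170:270,200:340,::-1],None,fx=5,fy=5,interpolation=cv2.INTER_CUBIC))
E
```

```text
clock: 6.52
position: [0.5988, -0.0215, 0.0285]
ee_rot: [0.717, 0.697, -0.0, 0.002]
ft_force: [0.1, -9.7, 9.0]
grip_width: 0.132
grasp_force: 41.2
```

View pics/t3.png

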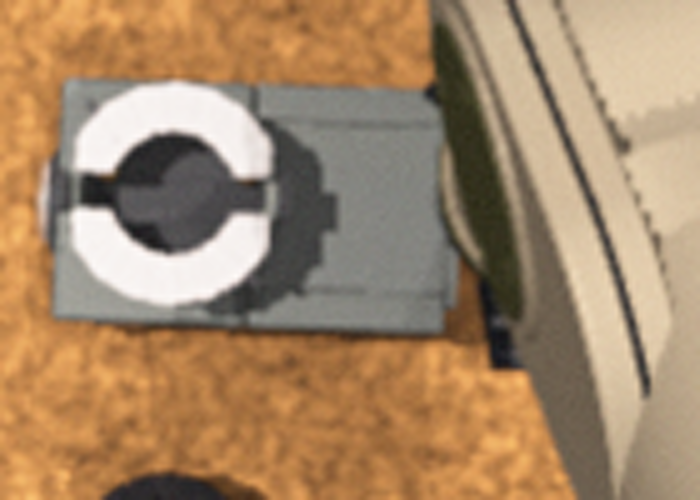

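The plate now lies against the end face (columns 445–458, which is its 5 mm thickness). One firmer press, then release and rise.

```bash
python3 -m inch '[{"slide":[0,0.002,0],"yaw":0},{"slide":[0,0.004,0],"yaw":0},{"slide":[0,0.005,0],"yaw":0},{"slide":[0,0.005,0],"yaw":0},{"slide":[0,0.005,0],"yaw":0}]'; python3 -m inch '[{"slide":[0,-0.006,0],"yaw":0},{"slide":[0,-0.006,0],"yaw":0},{"slide":[0,-0.006,0],"yaw":0},{"slide":[0,-0.006,0],"yaw":0},{"slide":[0,-0.006,0],"yaw":0},{"slide":[0,-0.006,0],"yaw":0}]' 60
```

```text
clock: 6.98
position: [0.5988, -0.0214, 0.0285]
ee_rot: [0.719, 0.695, -0.002, 0.004]
ft_force: [-1.2, -22.4, 10.2]
grip_width: 0.136
grasp_force: 41.5
clock: 7.48
position: [0.5976, -0.0184, 0.0272]
ee_rot: [0.716, 0.698, 0.0, -0.0]
ft_force: [-0.0, -0.5, -0.5]
grip_width: 0.764
grasp_force: 0.0
```

The plate stopped solidly at −22 N, so the tray is home. Rise and go above the cap at a height that keeps the collar in view too.

```bash
python3 -m inch '[{"slide":[0,0,0.01],"yaw":0},{"slide":[0,0,0.035],"yaw":0},{"slide":[0,0,0.07],"yaw":0},{"slide":[-0.01,0.01,0.1],"yaw":-0.1},{"slide":[-0.025,0.025,0.13],"yaw":-0.22},{"slide":[-0.04,0.04,0.155],"yaw":-0.34},{"slide":[-0.055,0.055,0.175],"yaw":-0.46},{"slide":[-0.07,0.07,0.19],"yaw":-0.58},{"slide":[-0.085,0.082,0.2],"yaw":-0.7},{"slide":[-0.1,0.095,0.2],"yaw":-0.82},{"slide":[-0.115,0.108,0.2],"yaw":-0.94},{"slide":[-0.128,0.12,0.2],"yaw":-1.06},{"slide":[-0.138,0.13,0.2],"yaw":-1.18},{"slide":[-0.1435,0.134,0.2],"yaw":-1.27},{"slide":[-0.1435,0.134,0.2],"yaw":-1.297},{"slide":[-0.1435,0.134,0.2],"yaw":-1.297},{"slide":[-0.1435,0.134,0.2],"yaw":-1.297},{"slide":[-0.1435,0.134,0.2],"yaw":-1.297}]' 0
python3 - <<'E'
from h import *
c=camera('wrist');np.save('w3.npy',c,allow_pickle=True);cv2.imwrite('pics/w3.png',cv2.resize(c['frame'][:,:,::-1],None,fx=1.5,fy=1.5))
o=get_obs();print(o['position'],o['ee_rot'])
print(proj(c,[[.6012,.1108,.09],[.454,.1157,.035],[.4802,.1222,.065],[.4263,.1086,.065]])*1.5)
E
```

```text
clock: 8.98
position: [0.4543, 0.1148, 0.2276]
ee_rot: [0.992, 0.124, 0.0, 0.0]
ft_force: [-0.3, 0.1, 0.6]
grip_width: 1.0
grasp_force: 0.0
[0.45434837 0.11474617 0.2275557 ] [ 9.92344113e-01  1.23503636e-01  1.13572139e-04 -5.40667374e-06]
[[449.26135447  40.71639063]
 [378.54951486 259.946885  ]
 [378.49491694 231.86001138]
 [378.59574627 307.37855816]]
```

View pics/w3.png

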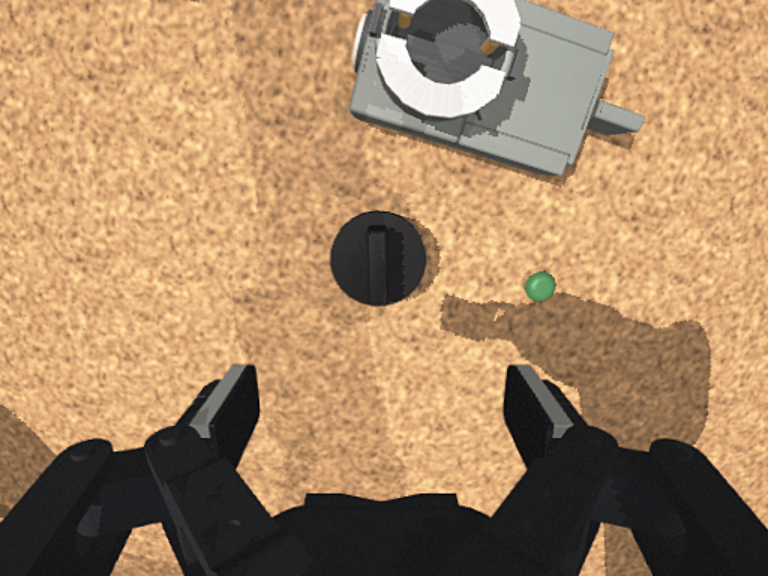

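The wrist view has the cap disc centred at (378.5, 258.5) against a prediction of (378.5, 260), with its bar vertical. The collar hole is at about (449, 42) against (449, 41), and the tray plate is flush. Both positions hold to about 1 mm. Grip the cap.

```bash
python3 -m inch '[{"slide":[0,0.0005,-0.03],"yaw":0},{"slide":[0,0.0005,-0.065],"yaw":0},{"slide":[0,0.0005,-0.1],"yaw":0},{"slide":[0,0.0005,-0.13],"yaw":0},{"slide":[0,0.0005,-0.155],"yaw":0},{"slide":[0,0.0005,-0.17],"yaw":0},{"slide":[0,0.0005,-0.177],"yaw":0},{"slide":[0,0.0005,-0.177],"yaw":0}]' 100; python3 -m inch '[{"slide":[0,0,0],"yaw":0},{"slide":[0,0,0],"yaw":0},{"slide":[0,0,0],"yaw":0},{"slide":[0,0,0],"yaw":0},{"slide":[0,0,0],"yaw":0},{"slide":[0,0,0],"yaw":0},{"slide":[0,0,0],"yaw":0},{"slide":[0,0,0],"yaw":0},{"slide":[0,0,0],"yaw":0}]' 255 60
```

```text
clock: 9.7
position: [0.4534, 0.1151, 0.0491]
ee_rot: [0.992, 0.123, -0.001, -0.0]
ft_force: [0.1, 0.4, -0.2]
grip_width: 0.609
grasp_force: 0.0
clock: 10.45
position: [0.455, 0.1155, 0.0514]
ee_rot: [0.992, 0.123, 0.001, 0.0]
ft_force: [-0.8, -0.1, 7.1]
grip_width: 0.15
grasp_force: 61.7
```

```bash
python3 -m inch '[{"slide":[0,0,0.01],"yaw":0},{"slide":[0,0,0.03],"yaw":0},{"slide":[0,0,0.055],"yaw":0},{"slide":[0,0,0.08],"yaw":0.06},{"slide":[0.005,0,0.1],"yaw":0.16},{"slide":[0.015,0,0.115],"yaw":0.27},{"slide":[0.03,0,0.12],"yaw":0.38},{"slide":[0.045,-0.001,0.12],"yaw":0.49},{"slide":[0.06,-0.001,0.12],"yaw":0.6},{"slide":[0.075,-0.002,0.12],"yaw":0.71},{"slide":[0.09,-0.002,0.12],"yaw":0.82},{"slide":[0.105,-0.003,0.12],"yaw":0.93},{"slide":[0.12,-0.003,0.12],"yaw":1.04},{"slide":[0.132,-0.004,0.12],"yaw":1.14},{"slide":[0.141,-0.0045,0.12],"yaw":1.23},{"slide":[0.1465,-0.0045,0.12],"yaw":1.28},{"slide":[0.1465,-0.0045,0.12],"yaw":1.297},{"slide":[0.1465,-0.0045,0.12],"yaw":1.297},{"slide":[0.1465,-0.0045,0.12],"yaw":1.297}]'
python3 - <<'E'
from h import *
from scipy.spatial.transform import Rotation as R
o=get_obs();print(o['position'],o['ft_force'],np.degrees(R.from_quat(o['ee_rot']).as_euler('ZYX')))
w=camera('wrist')['frame'];t=camera('top')['frame'][150:290,190:330]
im=np.zeros((560,800,3),np.uint8)
im[:,:560]=cv2.resize(t,(560,560),interpolation=cv2.INTER_CUBIC)
im[:180,560:]=cv2.resize(w,(240,180));cv2.imwrite('pics/t4.png',im[:,:,::-1])
cv2.imwrite('pics/w4.png',cv2.resize(w,None,fx=1.5,fy=1.5)[:,:,::-1])
E
```

```text
clock: 12.03
position: [0.6002, 0.1109, 0.1706]
ee_rot: [0.717, 0.697, -0.0, -0.0]
ft_force: [-0.5, -0.3, -1.5]
grip_width: 0.151
grasp_force: 60.4
[0.60019604 0.11091518 0.1705703 ] [-0.50712549 -0.26003331 -1.53806843] [ 8.83739452e+01  3.60003130e-03 -1.79985849e+02]
```

View pics/w4.png

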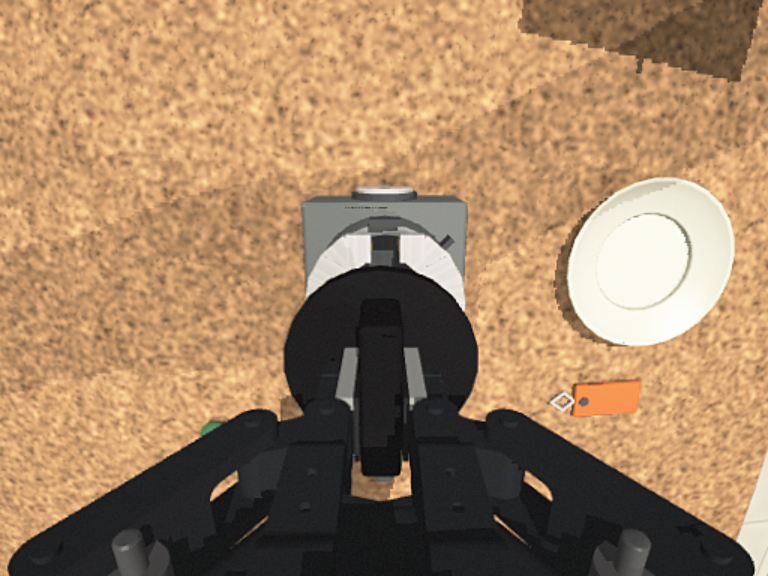

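The wrist view shows the cap held square, with its disc spanning columns 285–478. The lantern's far edge spans 303–467 at row 200, and the notch is centred at (385, 243). I'll compare these with the model.

```bash
python3 - <<'E'
from h import *
c=camera('wrist')
a=np.radians(88.5);x=np.array([np.cos(a),np.sin(a),0]);y=np.array([-x[1],x[0],0]);O=np.array([.6004,.0808,0])
print('corners',proj(c,[O+.08*x+.05*y+[0,0,.048],O+.08*x-.05*y+[0,0,.048]])*1.5)
S=O+.03*x+[0,0,.09]
print('notch',proj(c,[S+.034*x,S+.03*x,S+.042*x])*1.5)
T=get_obs()['position'].copy();T[2]=.1706-.0514+.035
print('disc',proj(c,[T-.038*y*-1,T-.038*y,T+.038*x])*1.5)
px=np.array([[303,202],[467,202],[385.5,243]])/1.5
print(onz(c,px,[.048,.048,.09]).round(4))
E
```

```text
corners [[297.22771926 203.69919956]
 [466.67960604 203.27537413]]
notch [[382.21898672 243.71409951]
 [382.23087332 251.49623931]
 [382.19462708 227.90691238]]
disc [[282.03809769 363.18541356]
 [479.4162575  362.76068362]
 [380.43199177 267.01085147]]
[[0.556  0.163  0.048 ]
 [0.6526 0.1602 0.048 ]
 [0.6037 0.1451 0.09  ]]
```

```bash
python3 -m inch '[{"slide":[0.0018,0,-0.008],"yaw":0},{"slide":[0.0018,0,-0.018],"yaw":0},{"slide":[0.0018,0,-0.026],"yaw":0},{"slide":[0.0018,0,-0.032],"yaw":0},{"slide":[0.0018,0,-0.036],"yaw":0},{"slide":[0.0018,0,-0.036],"yaw":0},{"slide":[0.0018,0,-0.036],"yaw":0}]'; python3 -m inch '[{"slide":[0,0,-0.003],"yaw":0},{"slide":[0,0,-0.006],"yaw":0},{"slide":[0,0,-0.008],"yaw":0},{"slide":[0,0,-0.008],"yaw":0}]'
```

```text
clock: 12.77
position: [0.6024, 0.111, 0.1341]
ee_rot: [0.717, 0.698, -0.0, -0.0]
ft_force: [-0.8, 0.7, -0.6]
grip_width: 0.15
grasp_force: 60.4
clock: 13.1
position: [0.6024, 0.111, 0.126]
ee_rot: [0.717, 0.698, 0.0, -0.0]
ft_force: [0.6, 0.6, -2.3]
grip_width: 0.153
grasp_force: 60.4
```

Entering freely. Lower to the seat.

```bash
python3 -m inch '[{"slide":[0,0,-0.003],"yaw":0},{"slide":[0,0,-0.006],"yaw":0},{"slide":[0,0,-0.008],"yaw":0},{"slide":[0,0,-0.0095],"yaw":0},{"slide":[0,0,-0.0105],"yaw":0},{"slide":[0,0,-0.0105],"yaw":0}]'; python3 -m inch '[{"slide":[0,0,-0.001],"yaw":0},{"slide":[0,0,-0.002],"yaw":0},{"slide":[0,0,-0.003],"yaw":0},{"slide":[0,0,-0.003],"yaw":0}]'
```

```text
clock: 13.6
position: [0.6024, 0.111, 0.1156]
ee_rot: [0.717, 0.698, 0.0, -0.0]
ft_force: [1.1, 2.1, -1.3]
grip_width: 0.152
grasp_force: 60.4
clock: 13.93
position: [0.6026, 0.111, 0.1144]
ee_rot: [0.717, 0.697, 0.0, 0.0]
ft_force: [-6.1, 0.2, 14.0]
grip_width: 0.151
grasp_force: 62.4
```

Seated: z matches to the millimetre, with a 14 N reaction. Ease the press slightly and twist clockwise.

```bash
python3 -m inch '[{"slide":[-0.0008,0,0.001],"yaw":-0.02},{"slide":[-0.0008,0,0.001],"yaw":-0.08},{"slide":[-0.0008,0,0.001],"yaw":-0.15},{"slide":[-0.0008,0,0.001],"yaw":-0.22},{"slide":[-0.0008,0,0.001],"yaw":-0.29},{"slide":[-0.0008,0,0.001],"yaw":-0.36},{"slide":[-0.0008,0,0.001],"yaw":-0.43},{"slide":[-0.0008,0,0.001],"yaw":-0.5},{"slide":[-0.0008,0,0.001],"yaw":-0.57},{"slide":[-0.0008,0,0.001],"yaw":-0.64},{"slide":[-0.0008,0,0.001],"yaw":-0.7},{"slide":[-0.0008,0,0.001],"yaw":-0.75},{"slide":[-0.0008,0,0.001],"yaw":-0.785},{"slide":[-0.0008,0,0.001],"yaw":-0.785},{"slide":[-0.0008,0,0.001],"yaw":-0.785},{"slide":[-0.0008,0,0.001],"yaw":-0.785}]'
python3 - <<'E'
from h import *
from scipy.spatial.transform import Rotation as R
o=get_obs();print(o['position'],o['ft_force'],o['torque'],np.degrees(R.from_quat(o['ee_rot']).as_euler('ZYX')))
w=camera('wrist')['frame'];t=camera('top')['frame'][160:260,200:310]
im=np.zeros((576,800,3),np.uint8)
im[:300,:400]=cv2.resize(w,(400,300),interpolation=cv2.INTER_AREA)
s=camera('scene')['frame'][170:245,230:330];im[:300,400:]=cv2.resize(s,(400,300),interpolation=cv2.INTER_CUBIC)
im[300:576,:304]=cv2.resize(t,(304,276),interpolation=cv2.INTER_CUBIC)
im[300:576,320:800]=cv2.resize(w[150:334,100:420],(480,276),interpolation=cv2.INTER_CUBIC)
cv2.imwrite('pics/f.png',im[:,:,::-1])
E
```

```text
clock: 15.27
position: [0.602, 0.1111, 0.1145]
ee_rot: [0.929, 0.371, 0.001, 0.0]
ft_force: [-1.0, 1.9, 5.9]
grip_width: 0.152
grasp_force: 61.4
[0.60204968 0.11114098 0.1144804 ] [-0.98828245  1.91872728  5.92447249] [ 0.47565405  0.17160141 -0.01029637] [ 4.35549955e+01 -5.69308426e-02  1.79968969e+02]
```

View pics/f.png

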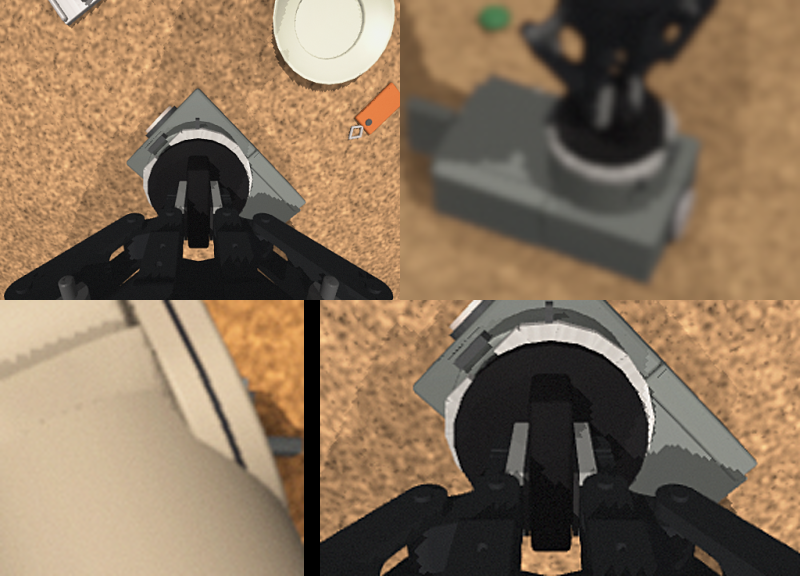

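The final view shows the bar still square in the pads and lined up with the 45° tick at (548, 312) in the lower-right panel. The disc is down on the collar and the tray plate is flush. A short hold checks that it is stable.

```bash
for i in 1 2; do python3 -m inch '[{"slide":[0,0,0],"yaw":0},{"slide":[0,0,0],"yaw":0},{"slide":[0,0,0],"yaw":0},{"slide":[0,0,0],"yaw":0}]' >/dev/null; python3 -c "
from workcell import *
o=get_obs();print(o['position'],o['ee_rot'],o['ft_force'],o['torque'],o['clock'])"; done
```

```text
[0.6019887  0.11118906 0.11442985] [ 9.28618333e-01  3.71036022e-01  5.11257082e-04 -1.29436803e-05] [-0.74507613  2.560018    5.34466995] [ 0.45728755  0.20579962 -0.01117925] 15.75
[0.60202139 0.11114218 0.11445696] [9.28634119e-01 3.70996473e-01 5.37647246e-04 1.81863812e-05] [-1.02533053  2.97508969  5.93143366] [ 0.46040055  0.13583913 -0.05155281] 16.0833
```

```bash
python3 -c "
from workcell import *
print(hand_in())"
```

```text
the job is handed in; nothing more can be done
None
```

The job is handed in at about 16 s: the tray is fully home with both batteries, and the cap is seated, turned about 45° clockwise and still gripped there short of the lock; the ring angle was not read directly, and the wrist torque did not clearly show the spring's pull.

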